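Return the fitting jar to the spice carousel, bring it to the front and hold

ROBOT

A 6-joint arm with a two-finger parallel gripper is mounted at the origin on a cart in front of the work surface, level with it; the furniture and walls round the work are solid. World frame = base frame: x ahead of the robot, y to its left, z up, the work surface at z = 0. Lengths are in m, angles in degrees, forces in N, time in s.
With the tool pointing down it reaches from about 0.3 to 0.75 m from the base axis. Payload 8.5 kg.
Tool frame: the origin (TCP) lies between the finger pads; the fingertips stand env.finger_overhang ahead of it and the grasp point (between the pads) lies 2 mm behind it (env.finger_overhang is the distance from the TCP to the fingertips, in m); z points along the fingers, y is the line along which they close (so a half turn about z gives the same grasp; the last joint's range is limited). The gripper opens to 85 mm and grips with 20 to 120 N. Pads are 22 mm wide; open, the fingers measure 114 mm over their backs; the gripper's body (76 mm by 85 mm) begins 54 mm behind the grasp point. The pads swing forward as they close: fully open they stand 13 mm farther back than shut.
Start: joints at [-75.476, 21.807, 74.336, -0, 83.858, -12.336], TCP at [0.248, -0.491, 0.248] pointing down, gripper open.
Joint ranges: [-178.18, 178.18], [-50.72, 133.34], [12.68, 142.11], [-81.47, 261.47], [9.98, 163.14], [-165.26, 165.26]. Speed limits (degrees/s): [136.94, 136.94, 180, 180, 180, 180].

INTERFACE

Orientations are given as a 3x3 rotation matrix whose columns are the frame's x, y, z axes.
In Python, from rig import env gives the robot as it stands. The module is installed in compiled form; this text tells all that it offers.
- The arm moves only by the tool jog_arm, never from a script. Its arguments are lists of equal length, an entry for each row: "hand": the finger opening in m, from 0 to 0.0854; "travel": the shift along the world's x, y, z in m, a list of three; "yaw": the turn about the world's z in rad. A call has exactly 5 rows; each row shifts and turns the commanded pose from where the row before left it; what a row does not reach is not made up. A row lasts 1/8 s, in which the tool goes at most 62.5 mm and 10.7 degrees, less where a joint would pass 70% of its speed; a pose out of reach is approached as far as the arm can. A call is refused whole if a number of a shift passes 0.0625 or a number of a turn 0.188, either way. A call with a gripper value outside its range is refused whole. The fingers move at their own pace and stop on an object; "grip_force" is the grip in N (left out, the last holds). Time passes only in rows, so rows that do not move let the fingers close, or fill a call up. It gives the time, the measured TCP pose, the force, the opening and the grip force at its end, in the units of the state.
- env.observe(): the state, without advancing time (a new reading comes with each control period).
- env.get_image(name): name is "side" or "top"; returns the picture (400x640x3 uint8, red, green, blue); there is no depth.
- env.calibration(name): a dict with "fx", "fy", "cx", "cy" (pixels), "k1" (the pictures are not rectified: a ray, as slopes to the right and down, at radius r is drawn at 1 + k1 r^2 times it, then the intrinsics apply), "position" and "rotation" of the camera in the world. Camera axes: x right, y down, z forward; pixel columns grow to the right and rows downward; lengths in m; the calibration is good to about 2 mm. A picture is of the moment at which its call begins. calibration takes no time and is no camera call.
- env.close_job(): hands the job in; it is judged then, once.
The state is a dict: "time_s": time; "q": joint angles; "qvel": joint speeds; "joint_efforts": joint torques, N m; "position": TCP position; "tool_rot": TCP orientation; "ft_force": force on the tool from outside, world axes, zero at the start; "wrist_torque": the same for the moment, N m; "grip_width": finger opening in m; "gripper_force": force on a finger pad.
Only numpy, scipy, OpenCV 4.12 (cv2) and the standard library are available. Lean on these libraries where they do the work, as an engineer would, in place of code of your own. Each camera call takes 0.05 s, during which the arm holds its last target. There are 200 camera calls.

TASK

Three look-alike glass jars with metal lids stand on the worktop; put the one that properly fits the empty collar of the spice carousel (the thin one would rattle about, the thick one does not go in) upright and fully home in that collar. Bring that jar round to the front of the carousel, square over the knob of the small drawer in its base, and finish with the gripper still closed on the carousel's dark wooden centre knob, holding the carousel still so that I can unscrew the jar's lid. Leave the other two jars, the mug, the teaspoon and the peeler where they are.

Things in the scene. Friction and masses are not known exactly. Their poses are not given: they have to be found in the camera images.
- carousel: Fixed base of the spice carousel: a square light-wood box 210 x 210 mm with a drawer front and steel drawer knob in one side (it does not open), perhaps askew. Origin: centre of its underside, on the worktop and turning axis; z up, -x points to its front, the drawer side. On it turns a wooden disc, radius 117 mm, upper face 72 mm above the worktop, with 5 steel collars 72 degrees apart.
- platter (a joint): Turning angle of the disc, rad, counter-clockwise from above positive; 0 (or a whole turn) when the empty collar is exactly at the front. Turns freely both ways without end, friction about 0.04 N m. Starts anywhere but within 0.8 rad of the front. The other four collars hold spice jars and a shaker, up to 47 mm wide, tops 172 mm above the worktop, which turn with it and cannot be taken out.
- place (a point): The empty collar: centre of its floor (the upper face of the disc, 72 mm above the worktop). The collar is a steel ring 24 mm high, 52 mm wide inside, flaring to 57 mm at the mouth, wall 3 mm; it turns with the disc, 85 mm from the axis.
- knob_mid (a point): The dark wooden centre knob on its steel stem: round, 34 mm across at the middle, 34 mm high; this point is its centre, on the turning axis, 200 mm above the worktop. It is fixed to the disc and turns with it.
- jar_medium_mid (a point): The fitting jar: glass with grey-brown contents and a plain metal lid, 48 mm across, 95 mm high (lid 45 mm across, the top 19 mm), about 0.15 kg; this point is on its axis, half-way up, 47.5 mm above its underside.
- jar_thin_mid (a point): The thin look-alike jar: 38 mm across, 95 mm high; point on its axis half-way up.
- jar_thick_mid (a point): The thick look-alike jar: 58 mm across, 95 mm high; point on its axis half-way up.
- mug: White mug, 92 mm across, 127 mm with its handle, 95 mm high, standing behind the jars; origin at its underside.
- teaspoon: Teaspoon with red handle, 132 mm long, lying near the front edge; origin at its underside.
- peeler: Black vegetable peeler, 170 mm long, lying near the front edge; origin at its underside.

How it is judged:
By the outcome, as a careful person would: the job done as asked, in the order asked, and still so for the second after the job is handed in, while the arm keeps its last pose, push and grip.
It also fails if it takes over 51 s, if anything falls off the work surface, if the arm or the gripper's body presses on something with over 40 N, if the wrist force passes 120 N, or if a joint passes its speed limit or range.

## Working session

There is one attempt and no reset: what is moved stays moved. The work goes in short steps, Python scripts to look and compute and a tool call to move; the robot and the scene stay as the last step left them, time stands still between calls to the robot, and variables do not carry over. Pictures are saved under pics/ and viewed, at most 10 in all, crops included, and the job is handed in when it is done.

Besides the shell and the picture viewer there is one more tool, called after "Call:" as name(argument=value, ...), one argument or row to a line, values as JSON. jog_arm: Moves the arm, as the interface text tells. Its arguments: {"type":"object","properties":{"hand":{"type":"array"},"travel":{"type":"array"},"yaw":{"type":"array"},"grip_force":{"type":"number"}},"required":["hand","travel","yaw"]}

```bash
mkdir -p pics; cat > h.py <<'E'
import numpy as np, cv2
from rig import env
def ray(n,u,v):
    c=env.calibration(n); xd=(u-c['cx'])/c['fx']; yd=(v-c['cy'])/c['fy']
    x,y=xd,yd
    for _ in range(30):
        s=1+c['k1']*(x*x+y*y); x,y=xd/s,yd/s
    d=np.array(c['rotation'])@np.array([x,y,1.]); return np.array(c['position']),d/np.linalg.norm(d)
def plane(n,u,v,z):
    p,d=ray(n,u,v); return p+d*(z-p[2])/d[2]
def proj(n,P):
    c=env.calibration(n); q=np.array(c['rotation']).T@(np.array(P)-np.array(c['position']))
    x,y=q[0]/q[2],q[1]/q[2]; s=1+c['k1']*(x*x+y*y); return np.array([c['fx']*x*s+c['cx'],c['fy']*y*s+c['cy']])
def snap(n,f):
    im=cv2.cvtColor(env.get_image(n),cv2.COLOR_RGB2BGR); cv2.imwrite('pics/'+f,im); return im
E
python3 - <<'E'
from h import *
for n in('top','side'):
    snap(n,n+'0.png'); c=env.calibration(n); print(n,{k:np.round(v,3).tolist() for k,v in c.items()})
print(env.finger_overhang); print(env.observe())
E
```

```text
top {'fx': 372.245, 'fy': 372.245, 'cx': 317.269, 'cy': 205.393, 'k1': -0.053, 'position': [0.271, -0.017, 1.256], 'rotation': [[0.055, -0.978, 0.201], [-0.998, -0.055, 0.008], [0.003, -0.201, -0.98]]}
side {'fx': 485.812, 'fy': 485.812, 'cx': 323.08, 'cy': 204.897, 'k1': -0.095, 'position': [-0.396, -0.762, 0.844], 'rotation': [[0.671, -0.381, 0.636], [-0.741, -0.356, 0.569], [0.01, -0.853, -0.521]]}
0.017
{'time_s': 0.1, 'q': array([-7.54761457e+01,  2.18379399e+01,  7.43778177e+01,  5.78583968e-04,
        8.38584544e+01, -1.23347433e+01]), 'qvel': array([-0.01598465, -0.0770362 , -0.16499385, -0.12746772,  0.04459823,
        0.08046622]), 'joint_efforts': array([ 4.08961132e-03, -4.49220264e+01, -2.31657976e+01, -1.60789555e-04,
        3.62971834e-03,  4.48976016e-05]), 'position': array([ 0.24843447, -0.4904355 ,  0.24778118]), 'tool_rot': array([[ 8.92124766e-01,  4.51789002e-01, -3.15105757e-04],
       [ 4.51789022e-01, -8.92123927e-01,  1.25636980e-03],
       [ 2.86500672e-04, -1.26319993e-03, -9.99999161e-01]]), 'ft_force': array([ 0.39155046,  0.32755126, -0.45401228]), 'wrist_torque': array([-0.04992858, -0.0209786 ,  0.06985619]), 'gripper_force': 0.0, 'grip_width': 0.08541437430949081}
```

View pics/top0.png

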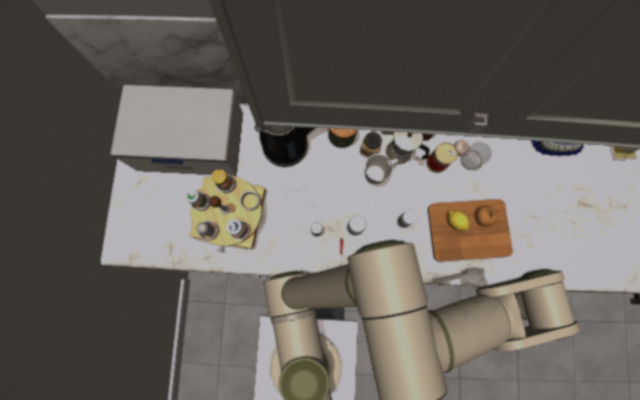

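View pics/side0.png

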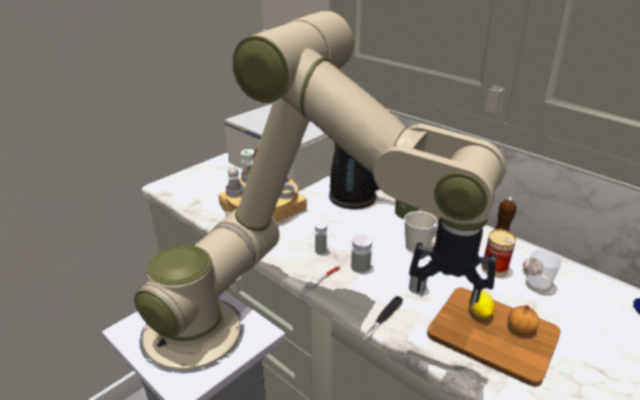

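The top view shows the carousel at about (227,212), the empty collar at (251,200), the drawer knob at (221,249), and jars at (317,229), (357,225) and (407,218). I'll enlarge it to measure.

```bash
python3 - <<'E'
from h import *
im=cv2.imread('pics/top0.png')
a=cv2.resize(im[160:260,175:275],None,fx=5,fy=5,interpolation=cv2.INTER_CUBIC)
b=cv2.resize(im[205:245,300:420],None,fx=5,fy=5,interpolation=cv2.INTER_CUBIC)
o=np.zeros((500+0,800,3),np.uint8); 
o=np.zeros((600,600,3),np.uint8); o[:400,:500]=a[:400]; o[400:,:600]=b
o=np.zeros((500,800,3),np.uint8); o[:,:500]=a; b2=cv2.resize(b,(300*1,100)); 
for i,(u,v) in enumerate([(317,229),(357,225),(407,218)]):
    o[i*165:i*165+160,510:670]=cv2.resize(im[v-16:v+16,u-16:u+16],(160,160),interpolation=cv2.INTER_CUBIC)
cv2.imwrite('pics/crop1.png',o)
for n,u,v,z in [('thin?',317,229,.095),('mid?',357,225,.095),('right',407,218,.095),('collar',251,200,.096),('knob',215,202,.2),('drawer',221,249,.04)]: print(n,plane('top',u,v,z).round(3))
E
```

```text
thin? [ 0.433 -0.011  0.095]
mid? [ 0.453 -0.136  0.095]
right [ 0.484 -0.294  0.095]
collar [0.515 0.205 0.096]
knob [0.481 0.29  0.2  ]
drawer [0.358 0.299 0.04 ]
```

View pics/crop1.png

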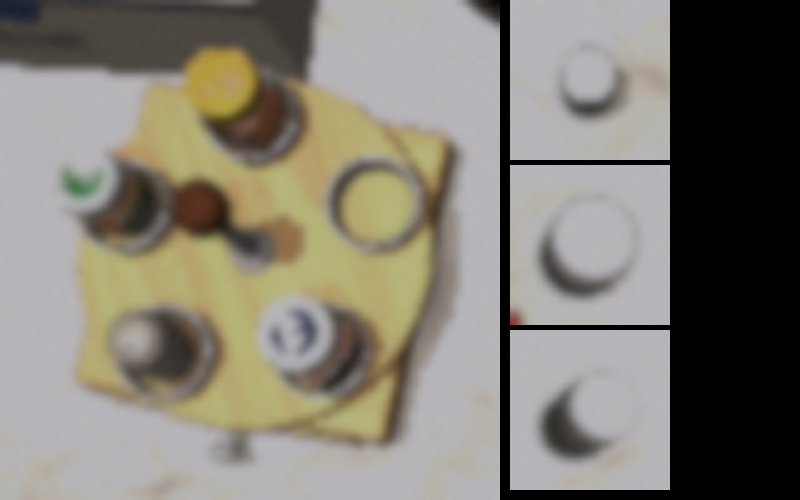

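```bash
python3 - <<'E'
from h import *
f=lambda U,V,z:plane('top',(U+.5)/5-.5+175,(V+.5)/5-.5+160,z)
k=f(200,208,.2);c=f(377,203,.096);d=f(232,440,.04)
print('knob',k,'collar',c,'r',np.linalg.norm((c-k)[:2]))
C=[f(452,135,.06),f(390,440,.06),f(78,382,.06)]
for p in C: print('corner',p.round(4))
print('centre',(C[0]+C[2])/2, 'lens',np.linalg.norm(C[0]-C[1]),np.linalg.norm(C[1]-C[2]))
fr=(C[1]-C[0])/np.linalg.norm(C[1]-C[0]); print('front dir ang',np.degrees(np.arctan2(fr[1],fr[0])))
e=(C[1]-C[2]);print('edge ang',np.degrees(np.arctan2(e[1],e[0])))
for z in(.03,.04): d=f(232,442,z)-k; print('drawer',np.degrees(np.arctan2(d[1],d[0])),np.linalg.norm(d[:2]))
v=c-k;print('collar ang',np.degrees(np.arctan2(v[1],v[0])))
print('jar', plane('top',391+19-.4,202+14.6-.4,.095))
E
```

```text
knob [0.48333216 0.29112322 0.2       ] collar [0.51384789 0.2081951  0.096     ] r 0.08836449510346961
corner [0.5702 0.1696 0.06  ]
corner [0.3665 0.1927 0.06  ]
corner [0.3921 0.399  0.06  ]
centre [0.48115724 0.2843085  0.06      ] lens 0.20497762462998007 0.2078729328917745
front dir ang 173.52865166820914
edge ang -97.06656057204887
drawer 174.78288005108845 0.12227149207047121
drawer 176.02391285203228 0.12280302679873632
collar ang -69.79749357159722
jar [ 0.49042998 -0.30238732  0.095     ]
```

Call:
jog_arm(
  hand=[0.0854, 0.0854, 0.0854, 0.0854, 0.0854],
  travel=[
    [0.03, 0.04, 0],
    [0.04, 0.04, 0],
    [0.05, 0.04, 0],
    [0.05, 0.035, 0],
    [0.03, 0.02, 0],
  ],
  yaw=[0, 0, 0, 0, 0],
  grip_force=40,
)

```text
time_s: 0.72
position: [0.449, -0.3146, 0.2481]
tool_rot: [[0.891, 0.454, -0.0], [0.454, -0.891, 0.001], [0.0, -0.001, -1.0]]
ft_force: [-1.4, -0.4, -1.0]
grip_width: 0.0854
gripper_force: 0.0
```

```bash
python3 - <<'E'
from h import *
im=snap('side','side1.png'); snap('top','top1.png')
print(proj('side',[.49,-.302,0]),proj('side',[.49,-.302,.095]))
cv2.imwrite('pics/crop2.png',cv2.resize(im[200:320,280:440],None,fx=5,fy=5,interpolation=cv2.INTER_CUBIC))
E
```

```text
[416.7552487 288.4166854] [421.06274879 259.69767104]
```

View pics/crop2.png

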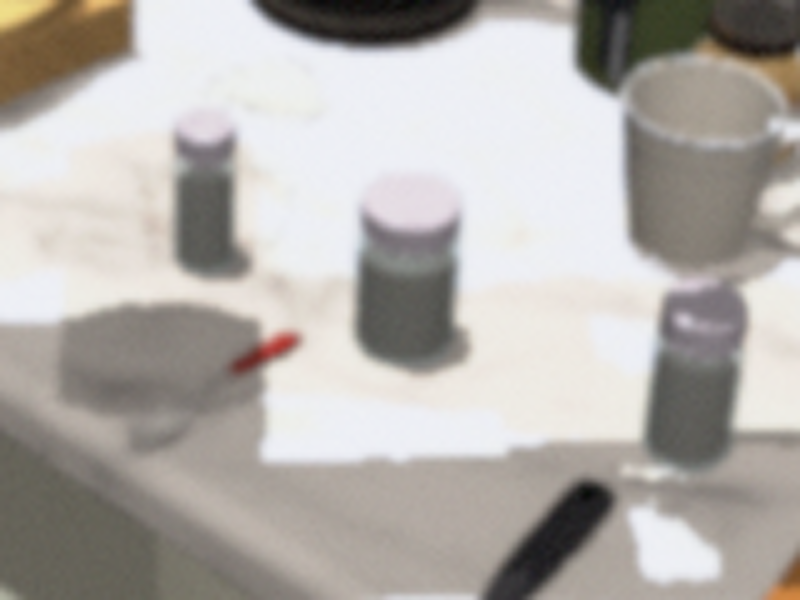

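The side view confirms the right-hand jar is the medium one: its lid is at (421,261), and it is 88 px wide against 62 and 100 in the enlarged crop. I'll descend on it.

Call:
jog_arm(
  hand=[0.0854, 0.0854, 0.0854, 0.0854, 0.0854],
  travel=[
    [0.03, 0.01, 0],
    [0.01, 0.002, -0.02],
    [0, 0, -0.05],
    [0, 0, -0.05],
    [0, 0, -0.04],
  ],
  yaw=[0, 0, 0, 0, 0],
)

```text
time_s: 1.45
position: [0.4862, -0.3049, 0.0863]
tool_rot: [[0.892, 0.451, -0.001], [0.451, -0.892, 0.001], [-0.001, -0.002, -1.0]]
ft_force: [0.6, -0.2, -0.7]
grip_width: 0.0851
gripper_force: 0.0
```

Call:
jog_arm(
  hand=[0.0854, 0.0854, 0.06, 0.04, 0.04],
  travel=[
    [0, 0, -0.02],
    [0, 0, -0.01],
    [0, 0, 0],
    [0, 0, 0],
    [0, 0, 0],
  ],
  yaw=[0, 0, 0, 0, 0],
)

```text
time_s: 2.08
position: [0.4876, -0.3048, 0.0596]
tool_rot: [[0.892, 0.452, 0.001], [0.452, -0.892, -0.001], [0.001, 0.002, -1.0]]
ft_force: [-0.4, 1.5, 5.0]
grip_width: 0.0469
gripper_force: 41.0
```

Call:
jog_arm(
  hand=[0.04, 0.04, 0.04, 0.04, 0.04],
  travel=[
    [0, 0, 0.03],
    [0, 0, 0.05],
    [0, 0, 0.06],
    [0, 0.02, 0.05],
    [0, 0.05, 0],
  ],
  yaw=[0, 0, 0, 0, 0],
)

```text
time_s: 2.7
position: [0.4881, -0.2357, 0.2524]
tool_rot: [[0.893, 0.45, 0.007], [0.45, -0.893, -0.006], [0.004, 0.008, -1.0]]
ft_force: [0.6, 0.2, -3.7]
grip_width: 0.0466
gripper_force: 42.1
```

Call:
jog_arm(
  hand=[0.04, 0.04, 0.04, 0.04, 0.04],
  travel=[
    [0, 0.05, 0],
    [0, 0.05, 0],
    [0, 0.05, 0],
    [0, 0.05, 0],
    [0, 0.05, 0],
  ],
  yaw=[-0.02, -0.02, -0.02, -0.02, -0.02],
)

```text
time_s: 3.32
position: [0.4869, 0.017, 0.2487]
tool_rot: [[0.933, 0.36, 0.001], [0.36, -0.933, -0.0], [0.001, 0.0, -1.0]]
ft_force: [0.8, -0.1, -1.3]
grip_width: 0.0469
gripper_force: 42.1
```

Call:
jog_arm(
  hand=[0.04, 0.04, 0.04, 0.04, 0.04],
  travel=[
    [0.005, 0.05, 0],
    [0.01, 0.05, 0],
    [0.01, 0.05, 0],
    [0, 0.03, 0],
    [0, 0.014, 0],
  ],
  yaw=[-0.02, 0, 0, 0, 0],
)

```text
time_s: 3.95
position: [0.5119, 0.2107, 0.2484]
tool_rot: [[0.939, 0.343, 0.0], [0.343, -0.939, -0.0], [0.0, 0.0, -1.0]]
ft_force: [0.6, -0.0, -2.0]
grip_width: 0.0467
gripper_force: 42.1
```

```bash
python3 - <<'E'
from h import *
o=env.observe();print(o['position'],o['ft_force'],o['grip_width'],o['q'])
a=snap('side','side2.png'); b=snap('top','top2.png')
o=np.zeros((600,800,3),np.uint8)
o[:,:400]=cv2.resize(b[150:270,180:260],(400,600),interpolation=cv2.INTER_CUBIC)
o[:,400:]=cv2.resize(a[120:240,215:295],(400,600),interpolation=cv2.INTER_CUBIC)
cv2.imwrite('pics/crop3.png',o)
E
```

```text
[0.51191674 0.21069034 0.24841036] [ 0.63948534 -0.0248582  -1.96580803] 0.046690038464129884 [ 1.01174681e+01  2.21655779e+01  7.37484009e+01 -3.05943617e-03
  8.40841698e+01  8.00320921e+01]
```

View pics/crop3.png

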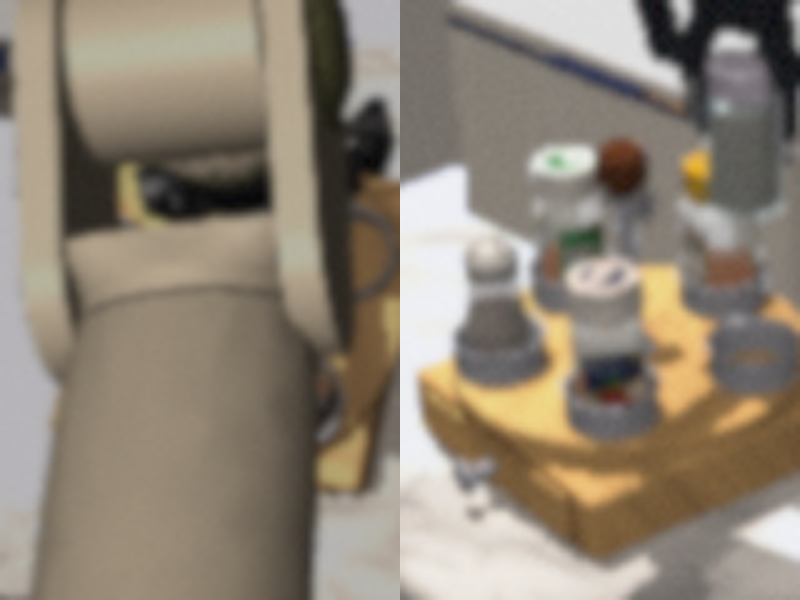

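```bash
python3 - <<'E'
from h import *
g=lambda U,V:((U-400+.5)/5-.5+215,(V+.5)/5-.5+120)
print('collar',plane('side',*g(757,345),.096)); print('knob',plane('side',*g(622,167),.2))
print('proj knob',proj('side',[.483,.2895,.2]),g(622,167))
print('collar floor/jar', proj('side',[.5125,.209,.096]),g(757,345))
P=[.512,.2107]
for z in(.189,.284): 
  q=proj('side',P+[z]); print('jar',z,q,'crop',(q[0]-215)*5+400,(q[1]-120)*5)
im=cv2.imread('pics/side2.png'); cv2.imwrite('pics/crop4.png',cv2.resize(im[120:210,245:315],(700,600*90//60//1 if False else 600),interpolation=cv2.INTER_CUBIC))
E
```

```text
collar [0.50997418 0.2046663  0.096     ]
knob [0.48241918 0.291381   0.2       ]
proj knob [259.54679371 153.11928622] (259.0, 153.0)
collar floor/jar [285.61523429 187.84437462] (286.0, 188.6)
jar 0.189 [284.19629231 161.01459728] crop 745.9814615537377 205.0729863803872
jar 0.284 [283.21305372 131.94751348] crop 741.0652685970135 59.737567418155066
```

View pics/crop4.png

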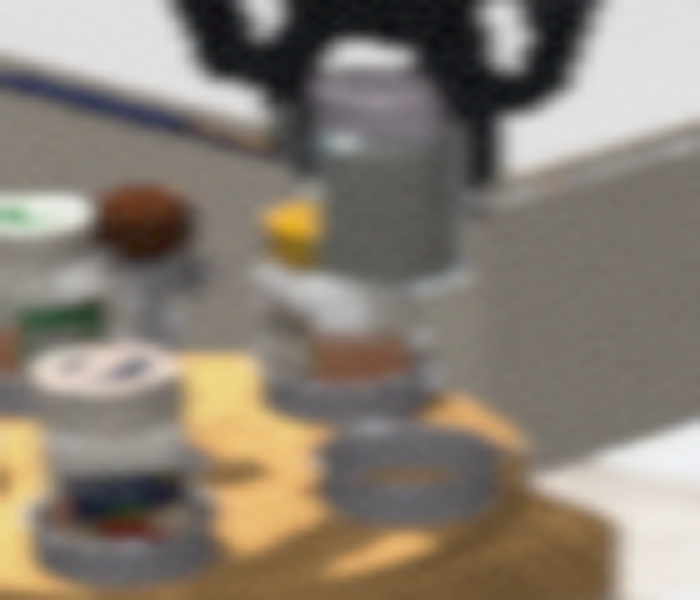

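Side view: the jar is upright in the hand with its base at (284,161). The collar mouth is at about (286,188.7), so a 3 mm correction in y. I'll make that and lower.

Call:
jog_arm(
  hand=[0.04, 0.04, 0.04, 0.04, 0.04],
  travel=[
    [-0.001, -0.003, -0.02],
    [0, 0, -0.03],
    [0, 0, -0.025],
    [0, 0, -0.01],
    [0, 0, 0],
  ],
  yaw=[0, 0, 0, 0, 0],
)

```text
time_s: 4.68
position: [0.5115, 0.2057, 0.1635]
tool_rot: [[0.94, 0.341, -0.0], [0.341, -0.94, -0.0], [-0.0, 0.0, -1.0]]
ft_force: [0.1, -1.4, -1.7]
grip_width: 0.0467
gripper_force: 42.1
```

```bash
python3 - <<'E'
from h import *
a=snap('side','side3.png')
cv2.imwrite('pics/crop5.png',cv2.resize(a[140:210,245:315],(600,600),interpolation=cv2.INTER_CUBIC))
E
```

```text
(no output)
```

View pics/crop5.png

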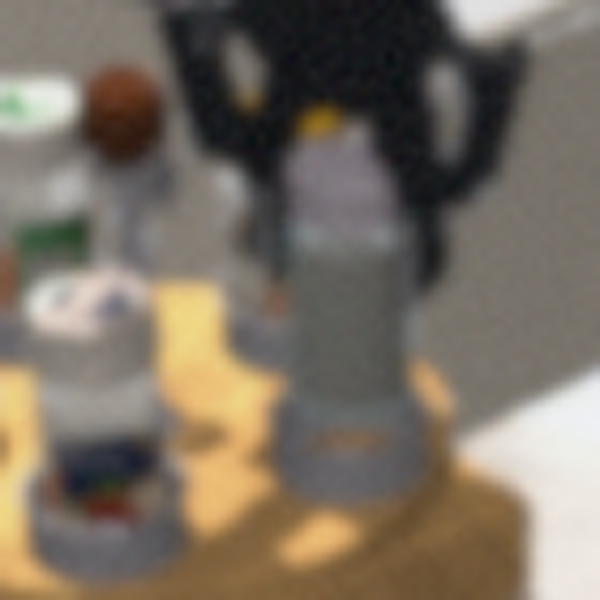

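```bash
python3 - <<'E'
from h import *
t=np.linspace(0,2*np.pi,60)
def ell(x,y,r,z):
    q=np.array([proj('side',[x+r*np.cos(a),y+r*np.sin(a),z]) for a in t]); q=(q-[245,140]+.5)*600/70; return q.min(0).round(),q.max(0).round()
print('jar bottom',ell(.5115,.2057,.024,.104)); print('mouth in',ell(.512,.207,.0285,.096)); print('mouth out',ell(.512,.207,.0315,.096)); print('collar base',ell(.512,.207,.029,.072)); print('lid top',ell(.5115,.2057,.0225,.199)); print('jar shoulder',ell(.5115,.2057,.024,.18))
E
```

```text
jar bottom (array([290., 367.]), array([422., 432.]))
mouth in (array([277., 379.]), array([433., 456.]))
mouth out (array([269., 375.]), array([442., 460.]))
collar base (array([278., 435.]), array([436., 514.]))
lid top (array([284., 136.]), array([412., 192.]))
jar shoulder (array([282., 182.]), array([418., 243.]))
```

Call:
jog_arm(
  hand=[0.04, 0.04, 0.04, 0.04, 0.04],
  travel=[
    [0, 0, -0.004],
    [0, 0, -0.004],
    [0, 0, -0.004],
    [0, 0, -0.002],
    [0, 0, 0],
  ],
  yaw=[0, 0, 0, 0, 0],
)

```text
time_s: 5.35
position: [0.5113, 0.2064, 0.1492]
tool_rot: [[0.94, 0.342, -0.0], [0.342, -0.94, -0.0], [-0.0, -0.0, -1.0]]
ft_force: [1.0, -0.2, -3.4]
grip_width: 0.0466
gripper_force: 42.1
```

Call:
jog_arm(
  hand=[0.04, 0.04, 0.04, 0.04, 0.04],
  travel=[
    [0, 0, -0.003],
    [0, 0, -0.003],
    [0, 0, -0.003],
    [0, 0, -0.003],
    [0, 0, 0],
  ],
  yaw=[0, 0, 0, 0, 0],
)

```text
time_s: 5.98
position: [0.511, 0.2065, 0.1369]
tool_rot: [[0.94, 0.342, -0.001], [0.342, -0.94, 0.0], [-0.001, -0.0, -1.0]]
ft_force: [-0.2, 2.0, -3.5]
grip_width: 0.0466
gripper_force: 42.0
```

Call:
jog_arm(
  hand=[0.04, 0.04, 0.04, 0.04, 0.04],
  travel=[
    [0, 0, -0.002],
    [0, 0, -0.002],
    [0, 0, -0.0015],
    [0, 0, -0.001],
    [0, 0, 0],
  ],
  yaw=[0, 0, 0, 0, 0],
)

```text
time_s: 6.6
position: [0.5117, 0.2067, 0.1316]
tool_rot: [[0.94, 0.342, 0.002], [0.342, -0.94, 0.001], [0.002, -0.0, -1.0]]
ft_force: [-2.6, 4.2, 5.7]
grip_width: 0.0467
gripper_force: 42.8
```

Call:
jog_arm(
  hand=[0.065, 0.068, 0.068, 0.068, 0.068],
  travel=[
    [0, 0, 0],
    [0, 0, 0],
    [0, 0, 0.02],
    [0, 0, 0.05],
    [0, 0, 0.05],
  ],
  yaw=[0, 0, 0, 0, 0],
)

```text
time_s: 7.22
position: [0.5112, 0.206, 0.252]
tool_rot: [[0.94, 0.341, -0.001], [0.341, -0.94, -0.001], [-0.001, 0.0, -1.0]]
ft_force: [-0.5, -1.2, -0.4]
grip_width: 0.0678
gripper_force: 0.0
```

Call:
jog_arm(
  hand=[0.068, 0.068, 0.068, 0.068, 0.068],
  travel=[
    [0, 0, 0.03],
    [-0.01, 0.02, 0],
    [-0.01, 0.03, 0],
    [-0.009, 0.033, 0],
    [0, 0, 0],
  ],
  yaw=[0, 0, 0, 0, 0],
)

```text
time_s: 7.85
position: [0.4817, 0.2907, 0.2806]
tool_rot: [[0.939, 0.344, -0.0], [0.344, -0.939, -0.0], [-0.0, 0.0, -1.0]]
ft_force: [-0.4, -0.3, -0.6]
grip_width: 0.0681
gripper_force: 0.0
```

```bash
python3 - <<'E'
from h import *
o=env.observe();print(o['position'],o['ft_force'],o['grip_width'],o['q'].round(1))
a=snap('side','side4.png')
cv2.imwrite('pics/crop6.png',cv2.resize(a[110:230,205:315],(550,600),interpolation=cv2.INTER_CUBIC))
E
```

```text
[0.48169333 0.29066327 0.28058085] [-0.41155539 -0.25714869 -0.55781105] 0.06808215699410226 [19.1 21.9 68.7 -0.  89.3 88.9]
```

View pics/crop6.png

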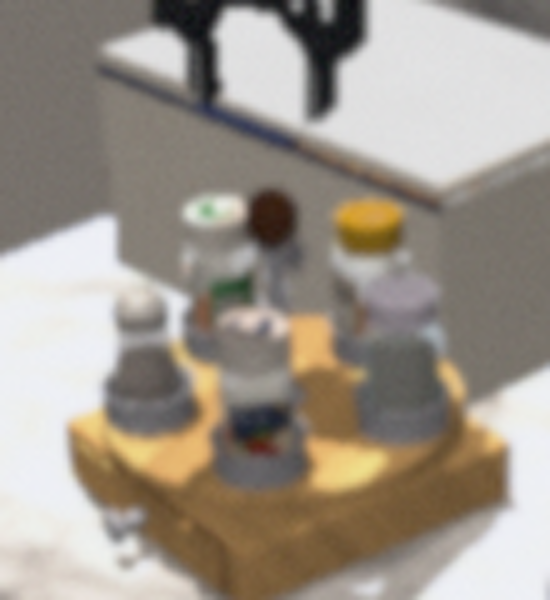

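The jar sits home in the collar, with its lid at about (285,167) level with its neighbours. The knob is at (259,153). I'll pre-rotate the wrist by +117° so that I can turn the disc −117°.

Call:
jog_arm(
  hand=[0.068, 0.068, 0.068, 0.068, 0.068],
  travel=[
    [0.001, 0, 0],
    [0, 0, 0],
    [0, 0, 0],
    [0, 0, 0],
    [0, 0, 0],
  ],
  yaw=[0.185, 0.185, 0.185, 0.185, 0.185],
)

```text
time_s: 8.52
position: [0.4838, 0.2882, 0.2807]
tool_rot: [[0.288, 0.958, -0.0], [0.958, -0.288, -0.001], [-0.001, 0.0, -1.0]]
ft_force: [-0.4, 0.1, 0.5]
grip_width: 0.0676
gripper_force: 0.0
```

Call:
jog_arm(
  hand=[0.068, 0.068, 0.068, 0.068, 0.068],
  travel=[
    [0, 0, 0],
    [0, 0, 0],
    [0, 0, -0.02],
    [0, 0, -0.02],
    [0, 0, -0.02],
  ],
  yaw=[0.185, 0.185, 0.185, 0.185, 0.185],
)

```text
time_s: 9.15
position: [0.4838, 0.2882, 0.2201]
tool_rot: [[-0.591, 0.806, 0.0], [0.806, 0.591, -0.001], [-0.001, -0.0, -1.0]]
ft_force: [0.5, 0.2, -0.1]
grip_width: 0.068
gripper_force: 0.0
```

Call:
jog_arm(
  hand=[0.068, 0.068, 0.05, 0.03, 0.02],
  travel=[
    [0, 0, -0.015],
    [0, 0, -0.006],
    [0, 0, 0],
    [0, 0, 0],
    [0, 0, 0],
  ],
  yaw=[0.185, 0, 0, 0, 0],
)

```text
time_s: 9.78
position: [0.4829, 0.2884, 0.2008]
tool_rot: [[-0.725, 0.688, -0.0], [0.688, 0.725, -0.002], [-0.001, -0.002, -1.0]]
ft_force: [-3.9, -5.5, 5.6]
grip_width: 0.0319
gripper_force: 40.4
```

Call:
jog_arm(
  hand=[0.02, 0.02, 0.02, 0.02, 0.02],
  travel=[
    [-0.001, -0.001, 0],
    [0, 0, 0],
    [0, 0, 0],
    [0, 0, 0],
    [0, 0, 0],
  ],
  yaw=[-0.05, -0.1, -0.14, -0.16, -0.16],
  grip_force=50,
)

```text
time_s: 10.4
position: [0.4821, 0.288, 0.2008]
tool_rot: [[-0.195, 0.981, 0.0], [0.981, 0.195, -0.001], [-0.001, -0.0, -1.0]]
ft_force: [-2.0, -3.2, 3.5]
grip_width: 0.0315
gripper_force: 49.9
```

Call:
jog_arm(
  hand=[0.02, 0.02, 0.02, 0.02, 0.02],
  travel=[
    [0, 0, 0],
    [0, 0, 0],
    [0, 0, 0],
    [0, 0, 0],
    [0, 0, 0],
  ],
  yaw=[-0.16, -0.16, -0.16, -0.16, -0.16],
)

```text
time_s: 11.02
position: [0.481, 0.2882, 0.2008]
tool_rot: [[0.567, 0.823, -0.002], [0.823, -0.567, -0.0], [-0.002, -0.002, -1.0]]
ft_force: [-9.1, -3.0, 7.1]
grip_width: 0.031
gripper_force: 50.1
```

Call:
jog_arm(
  hand=[0.02, 0.02, 0.02, 0.02, 0.02],
  travel=[
    [0, 0, 0],
    [0, 0, 0],
    [0, 0, 0],
    [0, 0, 0],
    [0, 0, 0],
  ],
  yaw=[-0.16, -0.16, -0.16, -0.1, -0.038],
)

```text
time_s: 11.65
position: [0.4805, 0.2889, 0.2008]
tool_rot: [[0.938, 0.346, -0.003], [0.346, -0.938, 0.001], [-0.003, -0.002, -1.0]]
ft_force: [-11.0, 1.5, 7.4]
grip_width: 0.0312
gripper_force: 50.0
```

```bash
python3 - <<'E'
from h import *
o=env.observe();print(o['position'],o['ft_force'],o['grip_width'],o['q'].round(1),o['tool_rot'][:2,0])
a=snap('side','side5.png'); b=snap('top','top5.png')
o=np.zeros((600,800,3),np.uint8)
o[:,:400]=cv2.resize(b[160:280,180:260],(400,600),interpolation=cv2.INTER_CUBIC)
o[:,400:]=cv2.resize(a[130:250,205:285],(400,600),interpolation=cv2.INTER_CUBIC)
cv2.imwrite('pics/crop7.png',o)
E
```

```text
[0.48045559 0.28890541 0.20080793] [-11.00281537   1.51363714   7.37418952] 0.031164559228077347 [18.9 25.1 77.2  0.1 77.9 88.6] [0.93827938 0.34586826]
```

View pics/crop7.png

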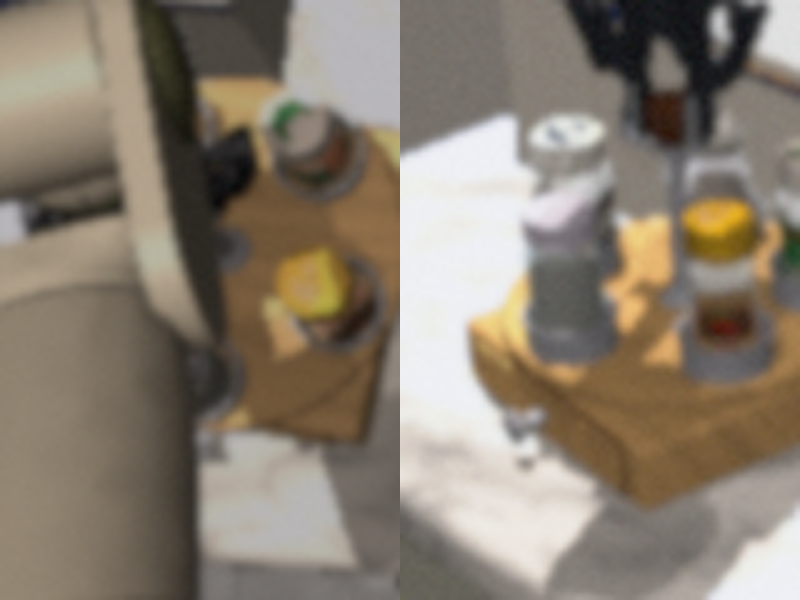

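```bash
python3 - <<'E'
from h import *
ax=np.array([.483,.2905])
s=lambda U,V:((U-400+.5)/5-.5+205,(V+.5)/5-.5+130)
t=lambda U,V:((U+.5)/5-.5+180,(V+.5)/5-.5+160)
t0=lambda U,V:((U+.5)/5-.5+175,(V+.5)/5-.5+160)
def pr(l,n,uv,z,off):
    p=plane(n,*uv,z)[:2]-ax; print(l,p.round(4),'r',np.linalg.norm(p).round(4),'jar ang',(np.degrees(np.arctan2(p[1],p[0]))-off)%360)
pr('before yellow','top',t0(222,80),.172,72)
pr('before green','top',t0(87,178),.172,144)
pr('before blue','top',t0(296,335),.172,288)
pr('after yellow top','top',t(314,280),.172,72)
pr('after yellow side','side',s(720,213),.172,72)
pr('after blue side','side',s(566,133),.172,288)
pr('after jar collar mouth side','side',s(570,325),.096,0)
pr('after yellow collar mouth side','side',s(729,340),.096,72)
for z in(.03,.036,.045): pr('drawer top','top',t0(232,440),z,0); pr('drawer side','side',s(520,422),z,0)
# box edges in side (after): top-left, bottom-right front corner at z top
a,b=plane('side',*s(470,340),.06),plane('side',*s(642,468),.06)
e=b-a;print('front edge',np.degrees(np.arctan2(e[1],e[0])),np.linalg.norm(e), a,b)
im=cv2.imread('pics/side5.png');im=im[170:240,215:285]
cv2.imwrite('pics/crop8.png',cv2.resize(im,(600,600),interpolation=cv2.INTER_CUBIC))
E
```

```text
before yellow [0.0858 0.0043] r 0.0859 jar ang 290.84753857472043
before green [0.0206 0.0793] r 0.0819 jar ang 291.4608438693787
before blue [-0.0671 -0.0565] r 0.0877 jar ang 292.0965006955457
after yellow top [-0.0329 -0.0788] r 0.0854 jar ang 175.34342770239584
after yellow side [-0.0314 -0.0748] r 0.0811 jar ang 175.2489815616197
after blue side [-0.024   0.0783] r 0.0819 jar ang 179.06427688831286
after jar collar mouth side [-0.098  -0.0066] r 0.0982 jar ang 183.83302755081178
after yellow collar mouth side [-0.0438 -0.0911] r 0.1011 jar ang 172.32644312279936
drawer top [-0.1201  0.0119] r 0.1207 jar ang 174.35251291136495
drawer side [-0.1274  0.0149] r 0.1282 jar ang 173.34012836160608
drawer top [-0.1206  0.0103] r 0.121 jar ang 175.10977550614004
drawer side [-0.1329  0.007 ] r 0.1331 jar ang 176.98380472512287
drawer top [-0.1213  0.008 ] r 0.1215 jar ang 176.23817772402612
drawer side [-0.1412 -0.0048] r 0.1413 jar ang 181.94646655158084
front edge -96.4837026803253 0.1929596134466832 [0.36702208 0.36612984 0.06      ] [0.34523297 0.17440439 0.06      ]
```

View pics/crop8.png

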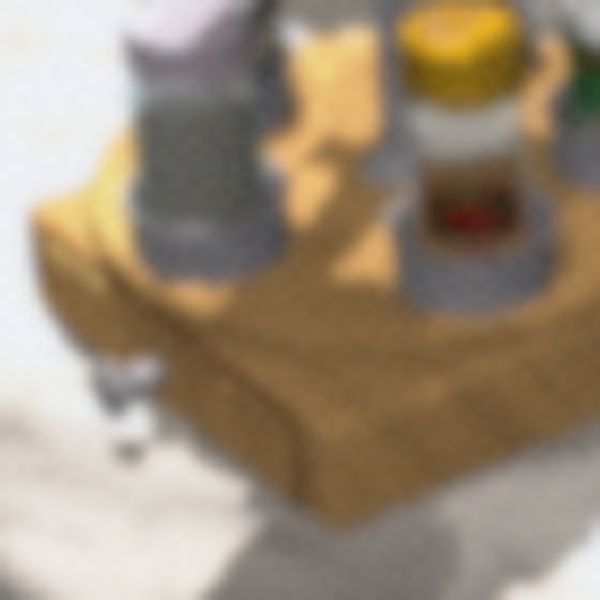

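The jar now stands at about 175° and the drawer front at about 173.5° (box edges and knob agree). A final trim of −1.5° should square it up.

Call:
jog_arm(
  hand=[0.02, 0.02, 0.02, 0.02, 0.02],
  travel=[
    [-0.001, 0, 0],
    [0, 0, 0],
    [0, 0, 0],
    [0, 0, 0],
    [0, 0, 0],
  ],
  yaw=[-0.013, -0.013, 0, 0, 0],
)

```text
time_s: 12.38
position: [0.4804, 0.2889, 0.2008]
tool_rot: [[0.946, 0.323, -0.001], [0.323, -0.946, 0.001], [-0.0, -0.002, -1.0]]
ft_force: [-6.2, 1.1, 5.6]
grip_width: 0.0315
gripper_force: 49.9
```

```bash
python3 - <<'E'
from h import *
o=env.observe();print(o['grip_width'],o['gripper_force'],o['ft_force'].round(1),abs(o['qvel']).max(),np.degrees(np.arctan2(o['tool_rot'][1,0],o['tool_rot'][0,0])))
print(env.close_job())
E
```

```text
0.031458223529242504 49.90678339730948 [-6.2  1.1  5.6] 0.05063848641819865 18.838640000154097
the job is handed in; nothing more can be done
None
```

The medium jar is home in the collar and turned to the front, square over the drawer knob to within about 1° by camera estimate (no picture taken after the last 1.5° trim), and I handed the job in at about 12.4 s with the gripper still closed on the centre knob.

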